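# Scan the bar code on the top mailing box with the contact scanner

## Task

Take the contact scanner out of its charging cradle and read the long bar-code label on the top box of the sloping pile: set the scanner's nose flat on the middle of the label, its wide side along the label, press gently until the sprung nose is about half way in (never hard), and hold it steady there for two seconds. Then stand the scanner back in its cradle, nose down and fully home, let go, and leave the other things on the table where they are.

Things in the scene. Friction and masses are not known exactly. Their poses are not given: they have to be found in the camera images.
- scanner: Grey hand-held contact bar-code scanner, 168 mm long, 0.25 kg, standing nose down in its charging cradle. Origin: centre of the nose's flat face with the nose fully out; +z from nose to handle end (up in the cradle), y the wide direction, x the thin one. Along z: black nose 24 (x) by 50 (y) mm, 0 to 20; head 36 x 56, 18 to 60; collar 66 x 92, 60 to 68; handle above. Either way round reads.
- scanner_grip (a point): Centre of the scanner's straight handle where it is best gripped, 140 mm from the nose along its z. The handle is 28 (x) by 40 (y) mm and runs from 68 to 168 mm. Axes as the scanner's.
- nose (a joint): How far the sprung nose is pushed into the scanner (m): 0 fully out, 0.012 fully in. It starts to move at 1.2 N, is half in at 3.6 N and fully in at 6 N, and springs back by itself.
- bed: Sloping grey bed (150 x 170 mm, tilted 0.5 rad, rising away from a 15 mm lip) of a rack that faces the robot; it carries a pile of flat brown boxes. Origin: on the bed's surface, straight under (along z) the centre of the bar-code label on the top box. z square to the bed, outward; x up the slope; y level, to the left seen from the robot.
- pile_foot (a point): Same point as the bed's origin, same axes. The pile is 120 (x) by 150 (y) mm; its flat top is 20 to 38 mm from here along z, depending on the boxes left: not known beforehand. It does not yield. The label on top is white with black bars, 34 (x) by 66 (y) mm, long side along y. A plain square label farther up the slope is not it.
- cradle: Fixed charging cradle on a black foot 110 x 130 mm: open rectangular grey well, inside 48 (x) by 68 (y) mm, outside 62 x 82, rim 72 mm above the table. Origin: centre of the foot's underside, z up. With the scanner home its collar lies on the rim, its head is in the well and its origin is 12 mm above this origin, its y along the cradle's y (either way round).
- tape_roll: Bystander: roll of yellow packing tape lying flat, ring 92 mm across, 48 mm high, near the middle; origin at the centre of its underside. Leave alone.
- screwdriver: Bystander: 180 mm screwdriver lying flat nearest the robot; origin under its middle. Leave alone.
- wide_tape: Bystander: roll of brown tape lying flat, ring 110 mm across, 50 mm high, on the right; origin at the centre of its underside. Leave alone.
- carton: Bystander: small closed cardboard box 90 x 120 x 70 mm, at the back left; origin at the centre of its underside. Leave alone.
- bottle: Bystander: white bottle 66 mm across, 160 mm high, at the back right; origin at the centre of its underside. Leave alone.
- jar: Bystander: jar 72 mm across, 90 mm high, on the left; origin at the centre of its underside. Leave alone.
- small_bin: Bystander: small open blue bin 110 x 140 x 60 mm, at the back in the middle; origin at the centre of its underside. Leave alone.
Things that resemble listed ones, but are neither listed nor needed, are in the scene too. Leave any pink or turquoise look-alike of the scanner alone.

How it is judged:
By the outcome, as a careful person would: the job done as asked, in the order asked, and still so for the second after the job is handed in, with the robot touching nothing.
It also fails if it takes over 58 s, if anything falls off the work surface, if the arm or the gripper's body presses on something with over 40 N, if the wrist force passes 120 N, or if a joint passes its speed limit or range.

## Robot

A 6-joint arm with a two-finger parallel gripper is mounted at the origin on the work surface. World frame = base frame: x ahead of the robot, y to its left, z up, the work surface at z = 0. Lengths are in m, angles in rad, forces in N, time in s.
With the tool pointing down it reaches from about 0.35 to 0.975 m from the base axis. Payload 4.9 kg.
Tool frame: the origin (TCP) lies at the very end of the fingers, on their centre line; the grasp point (between the pads) lies 19 mm behind it; x points along the fingers, y is the direction in which the jaws open and shut, and the axes are right-handed (so a half turn about x gives the same grasp; the last joint's range is limited). The gripper opens to 85 mm and grips with 20 to 120 N. Pads are 22 mm wide; open, the fingers measure 114 mm over their backs; the gripper's body (76 mm by 85 mm) begins 54 mm behind the grasp point. The pads swing forward as they close: fully open they stand 13 mm farther back than shut.
Start: joints at [-1.245, 0.053, 1.613, -0, 1.476, -0.119], TCP at [0.269, -0.564, 0.231] pointing down, gripper open.
Joint ranges: [-3.01, 3.01], [-1.01, 2.22], [0.06, 2.58], [-1.02, 4.17], [0.09, 2.62], [-3.14, 3.14]. Speed limits (rad/s): [2.57, 2.57, 3.14, 3.14, 3.14, 3.14].

## Interface

Orientations are given as a unit quaternion [w, x, y, z].
In Python, from plant import manip gives the robot as it stands.
- The arm moves only by the tool play_rows, never from a script. Its argument "plan" is a list of rows, each a list of 5 numbers: the shift along the tool's x, y, z in mm, then the turn about the tool's x in rad, then the closure, from -1 (fully open) to 1 (shut). A call has 1 to 8 rows; each row is the pose to reach, as a shift and turn from the pose commanded when the call began, along the tool's axes at that moment; what a row does not reach only later rows make up. A row lasts 1/8 s, in which the tool goes at most 62.5 mm and 10.7 degrees, less where a joint would pass 70% of its speed; a pose out of reach is approached as far as the arm can. A call with a gripper value outside its range is refused whole. The fingers move at their own pace and stop on an object; the grip force is fixed at half the most. Time passes only in rows, so rows that repeat a pose let the fingers close. It gives the time, the measured TCP pose, the force and the opening at its end, in the units of the state.
- manip.state(): the state, without advancing time (a new reading comes with each control period).
- manip.grab_frame(name): name is "side" or "top" or "wrist"; returns a dict with "img" (480x640x3 uint8, red, green, blue), "range_z" (480x640 float32, m along the optical axis (not along the pixel's ray), 0 where there is no reading), "fx", "fy", "cx", "cy" (pixels), "k1" (the pictures are not rectified: a ray, as slopes to the right and down, at radius r is drawn at 1 + k1 r^2 times it, then the intrinsics apply), "origin" and "rotation" of the camera in the world. Camera axes: x right, y up, looking along -z (the intrinsics and any distortion apply to the point x, -y, -z); pixel columns grow to the right and rows downward; lengths in m; the calibration is good to about 2 mm. A picture is of the moment at which its call begins.
- manip.job_done(): hands the job in, once; it reports no verdict.
The state is a dict: "time": time; "joint_pos": joint angles; "joint_vel": joint speeds; "joint_efforts": joint torques, N m; "tool_pos": TCP position; "tool_rot": TCP orientation; "contact_force": force on the tool from outside, world axes, zero at the start; "ft_torque": the same for the moment, N m; "gripper_width": opening from 0.0 (shut) to 1.0 (fully open).
Only numpy, scipy, OpenCV 4.12 (cv2) and the standard library are available. Lean on these libraries where they do the work, as an engineer would, in place of code of your own. Each camera call takes 0.05 s, during which the arm holds its last target. There are 200 camera calls.

## Working session

There is one attempt and no reset: what is moved stays moved. The work goes in short steps, Python scripts to look and compute and a tool call to move; the robot and the scene stay as the last step left them, time stands still between calls to the robot, and variables do not carry over. Pictures are saved under pics/ and viewed, about 8 in all and at most 12, crops included, and the job is handed in when it is done.

Besides the shell and the picture viewer there is one more tool, called after ">>>" by a JSON object that holds its "fn" and its "kwargs". play_rows: Moves the arm, as the interface text tells. Its arguments: {"type":"object","properties":{"plan":{"type":"array"}},"required":["plan"]}

```bash
ls; mkdir -p pics; cat > h.py <<'E'
import numpy as np, cv2
from plant import manip
def grab(n,f=None):
    g=manip.grab_frame(n)
    if f: cv2.imwrite(f'pics/{f}.png',g['img'][:,:,::-1]); np.savez(f'pics/{f}.npz',**g)
    return g
def rays(g,uv):
    K=np.array([[g['fx'],0,g['cx']],[0,g['fy'],g['cy']],[0,0,1.]])
    d=np.array([g['k1'],0,0,0,0],float)
    n=cv2.undistortPointsIter(np.array(uv,float).reshape(-1,1,2),K,d,None,None,(3,50,1e-10)).reshape(-1,2)
    return np.c_[n[:,0],-n[:,1],-np.ones(len(n))]
def pts(g,uv):
    uv=np.array(uv).reshape(-1,2); z=np.array([g['range_z'][int(round(v)),int(round(u))] for u,v in uv])
    return (rays(g,uv)*z[:,None])@np.array(g['rotation']).T+g['origin']
def onplane(g,uv,p0,n):
    r=rays(g,uv)@np.array(g['rotation']).T; o=np.array(g['origin'])
    return o+r*(((np.array(p0)-o)@n)/(r@n))[:,None]
def load(f): return dict(np.load(f'pics/{f}.npz'))
E
python3 - <<'E'
from h import *
print(manip.state())
for n in('top','side','wrist'):
    g=grab(n,n+'0'); print(n,g['origin'],g['rotation'],g['fx'],g['k1'])
E
```

```text
pics
{'time': 0.0, 'joint_pos': array([-1.24495628e+00,  5.33412405e-02,  1.61430903e+00,  1.11899709e-05,
        1.47598372e+00, -1.18993700e-01]), 'joint_vel': array([7.22905477e-04, 4.58041029e-04, 7.58862673e-04, 1.90882788e-03,
       1.11304731e-03, 7.32343993e-05]), 'joint_efforts': array([-3.01961472e-04, -3.93685734e+01, -3.70173991e+01, -1.38443775e-04,
        7.14834416e-03, -9.76216057e-06]), 'tool_pos': array([ 0.26874781, -0.5635773 ,  0.23006372]), 'tool_rot': array([-0.15526027, -0.68961787, -0.15669681,  0.68975905]), 'contact_force': array([-1.01548677, -0.30811055,  0.86840728]), 'ft_torque': array([ 0.01245704, -0.00227585, -0.02547992]), 'gripper_width': 0.9962495032541886}
top [ 0.4074089  -0.01754265  1.47351414] [-0.7024336  -0.03910498  0.03943782  0.7095791 ] 513.3661843250256 0.029927067046918686
side [0.35527992 1.04518549 0.746883  ] [-0.0857507  -0.0355619   0.4905955   0.86642843] 551.8096547022952 -0.11699370231914405
wrist [ 0.34570967 -0.52788793  0.3726902 ] [ 0.83433553 -0.13798623  0.08762066 -0.52646619] 334.1507656629503 -0.06376164664848176
```

```bash
sed -i 's/^import numpy as np, cv2/import numpy as np, cv2\nfrom scipy.spatial.transform import Rotation as R\ndef RM(q): return R.from_quat(np.array(q,float),scalar_first=True).as_matrix()/; s/np.array(g\[.rotation.\])/RM(g["rotation"])/' h.py; python3 -c "
from h import *
print(RM(manip.state()['tool_rot']).round(3))"
```

```text
[[-0.001  0.43  -0.903]
 [ 0.002 -0.903 -0.43 ]
 [-1.    -0.002 -0.   ]]
```

View pics/top0.png

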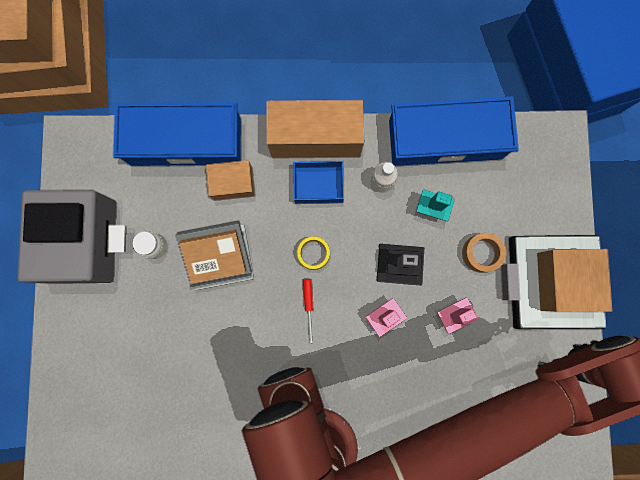

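View pics/side0.png

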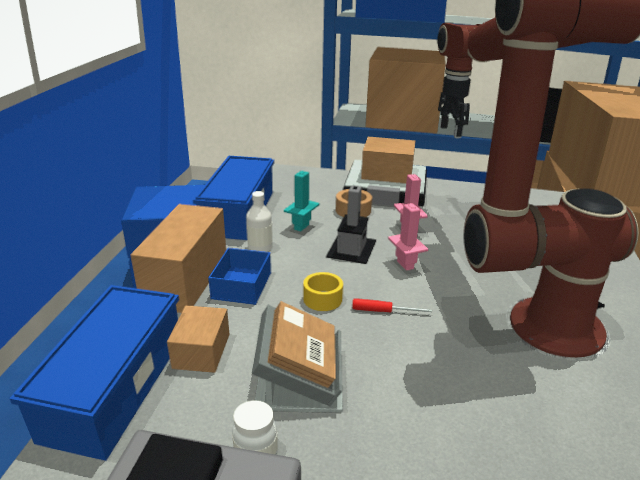

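```bash
python3 - <<'E'
from h import *
g=load('top0'); im=g['img'][:,:,::-1]
a=cv2.resize(im[215:295,170:260],None,fx=4.4,fy=4.4,interpolation=3)
b=cv2.resize(im[215:295,355:445],None,fx=4.4,fy=4.4,interpolation=3)
cv2.imwrite('pics/crop1.png',np.hstack([a,b])); print(a.shape)
E
```

```text
(352, 396, 3)
```

View pics/crop1.png

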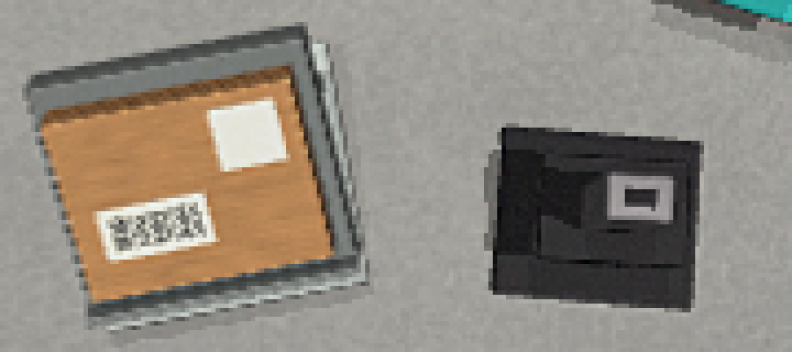

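```bash
python3 - <<'E'
from h import *
g=load('top0'); np.set_printoptions(precision=4,suppress=True)
def A(p): return np.array(p,float)/4.4+[169.6,214.6]
def B(p): return (np.array(p,float)-[396,0])/4.4+[354.6,214.6]
q=A([(65,150),(190,130),(290,220),(120,280),(240,180),(100,200),(310,245),(60,130)])
m=np.zeros((480,640),np.uint8); cv2.fillConvexPoly(m,A([(60,130),(280,85),(318,248),(100,288)]).round().astype(int),1)
v,u=np.nonzero(m); P=pts(g,np.c_[u,v]); P=P[P[:,2]>0]
c=np.median(P,0)
for _ in range(4):
    U,S,V=np.linalg.svd(P-P.mean(0),full_matrices=False); n=V[2]*np.sign(V[2][2]); c=P.mean(0); r=(P-c)@n; P=P[abs(r)<3*r.std()+1e-4]
print('plane',c,n,'std',r.std(),'tilt',np.arccos(n[2]),'az',np.arctan2(-n[1],-n[0]))
L=onplane(g,A([(95,212),(205,193),(216,241),(106,261)]),c,n); print('label',L,L.mean(0))
e=(L[0]+L[3]-L[1]-L[2]); print('label y yaw',np.arctan2(e[1],e[0])-np.pi/2, np.linalg.norm(L[0]-L[1]),np.linalg.norm(L[1]-L[2]))
for nm,pp in(('handle',[(612,175),(674,181),(670,222),(607,217)]),('foot',[(503,126),(703,143),(692,311),(492,294)])):
    z=.18 if nm=='handle' else .012
    d=pts(g,B([(622,185),(640,183),(660,215)] if nm=='handle' else [(520,280),(580,285),(650,290),(510,150)])); print(nm,d[:,2])
    z=np.median(d[:,2]); X=onplane(g,B(pp),[0,0,z],np.array([0,0,1.])); e=X[0]+X[3]-X[1]-X[2]
    print(X.mean(0),'yaw',np.arctan2(e[1],e[0])-np.pi/2,np.linalg.norm(X[0]-X[1]),np.linalg.norm(X[1]-X[2]))
s=manip.state(); print('t',s['tool_pos'])
E
```

```text
plane [0.5196 0.2755 0.1121] [0.9935 0.0988 0.0566] std 0.029280621156947417 tilt 1.5141705987758043 az -3.042437958499415
label [[ 0.5204  0.3842 -0.0922]
 [ 0.524   0.2854  0.0184]
 [ 0.5778  0.5712 -1.4258]
 [ 0.5814  0.849  -1.9738]] [ 0.5509  0.5224 -0.8684]
label y yaw -0.00013419008400150645 0.1484158732255207 1.4732192425232897
handle [0.176  0.1862 0.1773]
[ 0.503  -0.2381  0.1773] yaw -0.09803616562762074 0.03569881980393365 0.023761494844038555
foot [0.0061 0.0072 0.0085 0.0056]
[ 0.5032 -0.2387  0.0067] yaw -0.09485458160013605 0.13057842208260526 0.10954224301345836
t [ 0.2688 -0.5637  0.2304]
```

```bash
python3 - <<'E'
from h import *
from scipy.optimize import least_squares
g=load('top0'); np.set_printoptions(precision=4,suppress=True)
def A(p): return np.array(p,float)/4.4+[169.6,214.6]
m=np.zeros((480,640),np.uint8); cv2.fillConvexPoly(m,A([(65,140),(275,95),(312,240),(105,280)]).round().astype(int),1)
v,u=np.nonzero(m); P=pts(g,np.c_[u,v]); P=P[(P[:,2]>.01)&(P[:,2]<.3)]; c=np.median(P,0); print(len(P),len(v))
f=lambda x:(P-c)[:,:2]@x[:2]+x[2]-(P-c)[:,2]
x=least_squares(f,[.5,0,0],loss='cauchy',f_scale=.002).x
r=f(x); n=np.array([-x[0],-x[1],1]);n/=np.linalg.norm(n); print('res',np.percentile(abs(r),[50,80,95]),'n',n,'tilt',np.arccos(n[2]),'az',np.arctan2(-n[1],-n[0]))
c=c+[0,0,x[2]]
# measured: local fit and known-tilt
L=onplane(g,A([(95,212),(205,193),(216,241),(106,261)]),c,n); print('label',L,L.mean(0))
e=(L[0]+L[3]-L[1]-L[2]); print('yaw',np.arctan2(e[1],e[0])-np.pi/2, np.linalg.norm(L[0]-L[1]),np.linalg.norm(L[1]-L[2]))
E
```

```text
1719 1728
res [0.0021 0.004  0.0058] n [-0.4709 -0.0873  0.8779] tilt 0.4993963215150205 az 0.18322781817074765
label [[0.5063 0.3338 0.1043]
 [0.5171 0.2677 0.1036]
 [0.4888 0.2638 0.088 ]
 [0.4773 0.3306 0.0884]] [0.4974 0.299  0.0961]
yaw 0.16708371518369436 0.067042605308826 0.03253836215271987
```

```bash
cat >> h.py <<'E'
def delta(p,ya,st=None):
    """tool-frame shift mm and turn about tool x to reach TCP p with tool y heading ya (world angle)"""
    st=st or manip.state(); T=RM(st['tool_rot']); d=T.T@(np.array(p)-st['tool_pos'])*1e3
    cur=np.arctan2(T[1,1],T[0,1]); w=-(ya-cur); return d.round(1),round((w+np.pi)%(2*np.pi)-np.pi,3)
E
python3 -c "
from h import *
print(delta([.503,-.238,.25],-np.pi/2-.096))"
```

```text
(array([ -19.3, -193.3, -351.6]), np.float64(0.541))
```

>>> {"fn": "play_rows", "kwargs": {"plan": [[-10,-25,-45,0.1,-1],[-19,-55,-100,0.2,-1],[-19,-85,-155,0.35,-1],[-19,-120,-210,0.5,-1],[-19,-150,-270,0.541,-1],[-19,-180,-325,0.541,-1],[-19,-193,-352,0.541,-1],[-19,-193,-352,0.541,-1]]}}

```text
time: 1.15
tool_pos: [0.5046, -0.2363, 0.2499]
tool_rot: [0.033, -0.706, 0.032, 0.707]
contact_force: [0.6, -0.1, 0.3]
gripper_width: 1.0
```

```bash
python3 -c "
from h import *
s=manip.state();print(s['tool_pos'],s['time'],s['contact_force']);print(RM(s['tool_rot']).round(3));print(delta([.503,-.238,.133],-np.pi/2-.096))
grab('wrist','w1')"
```

```text
[ 0.50459071 -0.23631612  0.24986943] 1.15 [ 0.55712138 -0.07090643  0.31367485]
[[-0.001 -0.092 -0.996]
 [ 0.001 -0.996  0.092]
 [-1.    -0.001  0.001]]
(array([116.9,   1.9,   1.4]), np.float64(0.004))
```

View pics/w1.png

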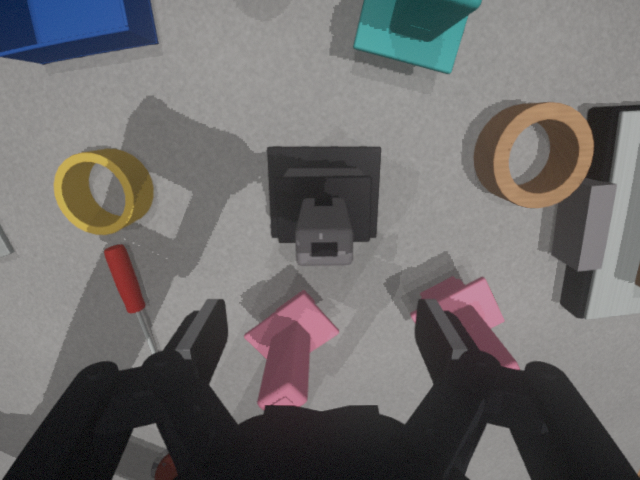

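>>> {"fn": "play_rows", "kwargs": {"plan": [[40,2,1,0,-1],[80,2,1,0,-1],[110,2,1,0,-1],[117,2,1,0,-1],[117,2,1,0,1],[117,2,1,0,1],[117,2,1,0,1],[117,2,1,0,1]]}}

```text
time: 2.2
tool_pos: [0.5034, -0.2409, 0.1353]
tool_rot: [-0.033, 0.707, -0.035, -0.705]
contact_force: [-0.6, 1.5, 6.4]
gripper_width: 0.461
```

>>> {"fn": "play_rows", "kwargs": {"plan": [[0,0,0,0,1],[0,0,0,0,1],[-10,0,0,0,1],[-20,0,0,0,1],[-30,0,0,0,1],[-30,0,0,0,1]]}}

```text
time: 2.95
tool_pos: [0.503, -0.2408, 0.1647]
tool_rot: [-0.034, 0.707, -0.034, -0.706]
contact_force: [-0.3, -0.4, -1.8]
gripper_width: 0.465
```

>>> {"fn": "play_rows", "kwargs": {"plan": [[0,0,6,0,1],[0,0,12,0,1],[-1,0,18,0,1],[-1,0,24,0,1],[-1,0,30,0,1],[-1,0,34,0,1]]}}

```text
time: 3.7
tool_pos: [0.4698, -0.2368, 0.1644]
tool_rot: [-0.034, 0.708, -0.034, -0.704]
contact_force: [7.2, 0.3, -3.6]
gripper_width: 0.459
```

```bash
python3 - <<'E'
from h import *
s=manip.state();print(s['tool_pos'],s['contact_force'],s['ft_torque'])
g=grab('side','s1');h=grab('wrist','w2')
a=cv2.resize(g['img'][130:280,280:440,::-1],(512,480),interpolation=3); cv2.imwrite('pics/c2.png',a)
E
```

```text
[ 0.46978052 -0.23682876  0.16437379] [ 7.17628329  0.26060823 -3.62546918] [ 0.09636898 -1.7086292   0.06185221]
```

View pics/c2.png

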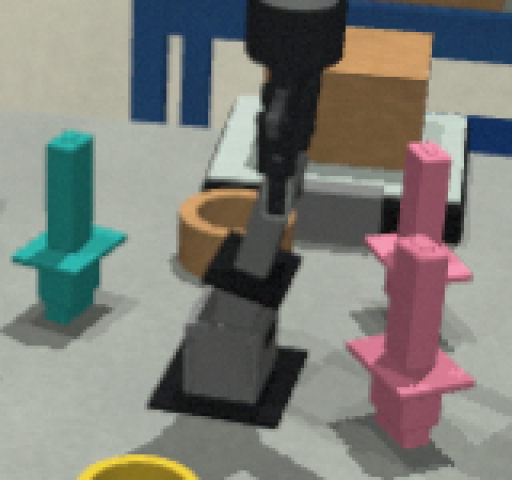

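>>> {"fn": "play_rows", "kwargs": {"plan": [[1,0,7,0,1],[2,0,14,0,1],[4,0,21,0,1],[6,0,28,0,1],[6,0,28,0,1]]}}

```text
time: 4.42
tool_pos: [0.4421, -0.2344, 0.1592]
tool_rot: [-0.034, 0.708, -0.034, -0.704]
contact_force: [5.1, 1.1, -0.6]
gripper_width: 0.462
```

>>> {"fn": "play_rows", "kwargs": {"plan": [[-5,0,-3,0,1],[-15,0,-5,0,1],[-40,0,-5,0,1],[-80,0,0,0,1],[-120,0,0,0,1],[-140,0,0,0,1],[-140,0,0,0,1]]}}

```text
time: 5.3
tool_pos: [0.4411, -0.2348, 0.2998]
tool_rot: [-0.033, 0.707, -0.035, -0.706]
contact_force: [0.2, -1.1, -2.4]
gripper_width: 0.46
```

```bash
python3 - <<'E'
from h import *
s=manip.state();print(s['tool_pos'],s['contact_force'],s['time'])
g=grab('side','s2');h=grab('wrist','w3')
a=cv2.resize(g['img'][90:240,280:440,::-1],(512,480),interpolation=3); cv2.imwrite('pics/c3.png',np.hstack([a]))
E
```

```text
[ 0.44113038 -0.23483128  0.29980375] [ 0.23454724 -1.1169565  -2.4085836 ] 5.3
```

View pics/c3.png

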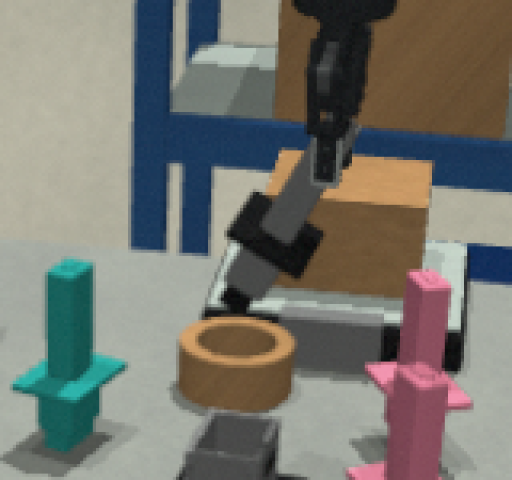

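```bash
python3 -c "
from h import *
print(delta([.417,.285,.30],-1.399))"
```

```text
(array([  -2.6, -514.4,   72.9]), np.float64(-0.268))
```

>>> {"fn": "play_rows", "kwargs": {"plan": [[-2,-30,4,0,1],[-2,-85,12,0,1],[-2,-145,20,-0.05,1],[-2,-205,29,-0.1,1],[-2,-265,37,-0.15,1],[-2,-325,46,-0.2,1],[-2,-385,55,-0.25,1],[-2,-445,63,-0.268,1]]}}

```text
time: 6.4
tool_pos: [0.4194, 0.2163, 0.2977]
tool_rot: [-0.061, -0.703, -0.061, 0.706]
contact_force: [1.2, -1.1, -2.6]
gripper_width: 0.462
```

>>> {"fn": "play_rows", "kwargs": {"plan": [[0,-35,5,0,1],[0,-60,9,0,1],[0,-69,10,0,1],[0,-69,10,0,1],[0,-69,10,0,1]]}}

```text
time: 7.02
tool_pos: [0.3993, 0.28, 0.2998]
tool_rot: [-0.06, -0.704, -0.06, 0.705]
contact_force: [-0.1, -0.4, -2.6]
gripper_width: 0.461
```

```bash
python3 - <<'E'
from h import *
s=manip.state();print(s['tool_pos'],s['contact_force'],s['time'],delta([.417,.285,.226],-1.399))
g=grab('side','s3');h=grab('wrist','w4')
a=cv2.resize(g['img'][200:390,230:390,::-1],(480,570),interpolation=3); b=cv2.resize(h['img'][200:440,240:400,::-1],(320,480),interpolation=3)
c=np.zeros((570,800,3),np.uint8); c[:,:480]=a; c[:480,480:]=b
cv2.imwrite('pics/c4.png',c)
E
```

```text
[0.39934059 0.27995796 0.29978397] [-0.05603697 -0.38161455 -2.60235457] 7.025 (array([ 73.8,  -2. , -18.3]), np.float64(-0.001))
```

View pics/c4.png

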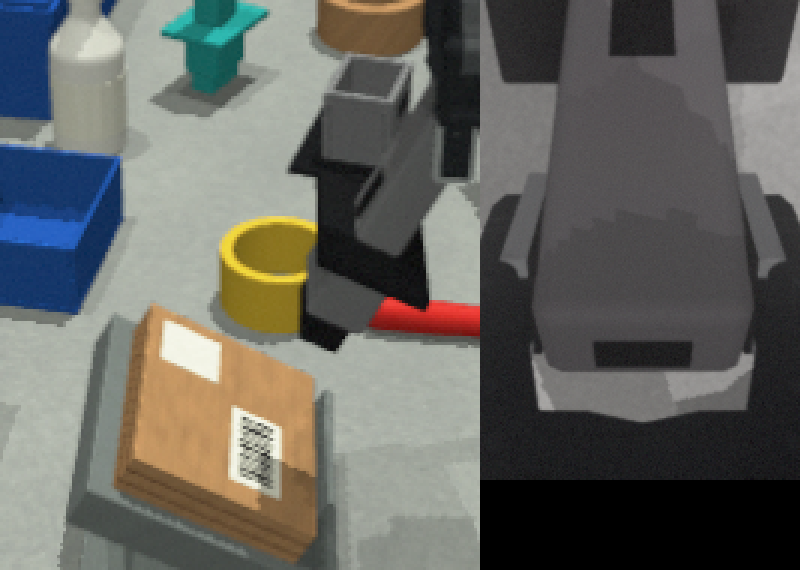

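```bash
cat >> h.py <<'E'
from scipy.optimize import least_squares
BOX=[((0,0,10),(12,25,10)),((0,0,39),(18,28,21)),((0,0,64),(33,46,4)),((0,0,118),(14,20,50))]
def sdf(p):
    o=[]
    for c,h in BOX:
        q=abs(p-np.array(c))-np.array(h); o.append(np.linalg.norm(np.maximum(q,0),axis=1)+np.minimum(q.max(1),0))
    return np.min(o,0)
def cloud(g):
    z=g['range_z']; v,u=np.nonzero((z>0.05)&(z<2)); uv=np.c_[u,v]
    return (rays(g,uv)*z[v,u][:,None])@RM(g["rotation"]).T+g['origin']
def fit(C,st,th0=.5,verbose=1):
    """scanner pose: params theta, and nose-to-grip geometry in tool frame. returns world origin O, axis u"""
    T=RM(st['tool_rot']); tp=np.array(st['tool_pos'])
    Pt=(C-tp)@T*1e3  # tool frame mm
    def toS(x,P):
        th=x[0]; u=np.array([-np.cos(th),0,np.sin(th)]); ex=np.array([-np.sin(th),0,-np.cos(th)]); ey=np.cross(u,ex)
        G=np.array([-19+x[1],x[2],x[3]]); O=G-140*u
        return (P-O)@np.c_[ex,ey,u],O,u
    x=np.array([th0,0,0,0.])
    for tol in(15,8,6,5,5):
        S=toS(x,Pt)[0]; k=(abs(sdf(S))<tol)&(S[:,2]<112)&(S[:,2]>-4); P=Pt[k]
        x=least_squares(lambda y:sdf(toS(y,P)[0]),x,loss='cauchy',f_scale=1.).x
    r=sdf(toS(x,P)[0])
    if verbose: print('fit',x.round(3),'n',k.sum(),'mad',np.median(abs(r)).round(2))
    O,u=toS(x,P)[1:]; return x,tp+T@O/1e3,T@u
E
python3 - <<'E'
from h import *
st=manip.state()
a,b=cloud(load('s3')),cloud(load('w4')); t=cloud(grab('top','t3'))
for nm,C in(('side',a),('wrist',b),('top',t),('all',np.r_[a,b,t])):
    print(nm); x,O,u=fit(C,st); print(O.round(4),u.round(3))
E
```

```text
side
fit [ 0.451  1.058 -0.109 -5.099] n 1947 mad 0.58
[0.4647 0.2913 0.1922] [-0.43  -0.074  0.9  ]
wrist
fit [ 0.453 -5.723 -0.077 -4.197] n 16997 mad 0.39
[0.464  0.2911 0.1991] [-0.431 -0.074  0.899]
top
fit [ 0.448 -0.249 -0.15  -5.577] n 584 mad 1.07
[0.4647 0.2913 0.1933] [-0.427 -0.073  0.901]
all
fit [ 0.453 -5.752 -0.244 -4.163] n 19593 mad 0.44
[0.4639 0.2913 0.1991] [-0.431 -0.074  0.899]
```

```bash
python3 -c "
from h import *
print(delta([.4421,-.2344,.2998],-1.667))"
```

```text
(array([  0.6, 514.3,  45.2]), np.float64(0.267))
```

>>> {"fn": "play_rows", "kwargs": {"plan": [[0,30,3,0,1],[0,90,8,0.05,1],[0,150,13,0.1,1],[0,210,18,0.15,1],[0,270,23,0.2,1],[0,330,28,0.25,1],[0,390,34,0.267,1],[0,450,39,0.267,1]]}}

```text
time: 8.18
tool_pos: [0.4372, -0.1718, 0.3008]
tool_rot: [-0.034, 0.707, -0.034, -0.706]
contact_force: [1.5, -0.1, -2.0]
gripper_width: 0.461
```

>>> {"fn": "play_rows", "kwargs": {"plan": [[0,40,5,0,1],[0,62,7,0,1],[0,66,7,0,1],[0,66,7,0,1]]}}

```text
time: 8.68
tool_pos: [0.4243, -0.2341, 0.3003]
tool_rot: [-0.034, 0.706, -0.034, -0.706]
contact_force: [-0.2, -0.4, -2.0]
gripper_width: 0.463
```

```bash
python3 -c "
from h import *
print(delta([.4465,-.2348,.1592],-1.667),manip.state()['tool_pos'])"
```

```text
(array([141.1,  -1.4, -22.2]), np.float64(0.0)) [ 0.42428759 -0.23412541  0.30034424]
```

>>> {"fn": "play_rows", "kwargs": {"plan": [[10,-1,-22,0,1],[50,-1,-22,0,1],[90,-1,-22,0,1],[120,-1,-22,0,1],[138,-1,-22,0,1],[141,-1,-19,0,1],[142,-1,-15,0,1],[143,-1,-12.5,0,1]]}}

```text
time: 9.68
tool_pos: [0.4399, -0.2351, 0.1603]
tool_rot: [-0.033, 0.71, -0.034, -0.703]
contact_force: [7.3, 1.3, -2.6]
gripper_width: 0.461
```

>>> {"fn": "play_rows", "kwargs": {"plan": [[0,0,0,0,1],[-5,0,-4,0,1],[-15,0,-6,0,1],[-40,0,-6,0,1],[-80,0,0,0,1],[-120,0,0,0,1],[-140,0,0,0,1],[-140,0,0,0,1]]}}

```text
time: 10.68
tool_pos: [0.4374, -0.2349, 0.2992]
tool_rot: [-0.033, 0.707, -0.034, -0.705]
contact_force: [0.2, -0.2, -2.5]
gripper_width: 0.461
```

```bash
python3 - <<'E'
from h import *
s=manip.state();print(s['tool_pos'],s['time'])
a,b,t=[cloud(grab(n,n+'5')) for n in('side','wrist','top')]
for C in(a,b,t): print(*fit(C,s))
print(delta([.417,.285,.30],-1.399))
E
```

```text
[ 0.43742632 -0.23494558  0.29924885] 10.675
fit [ 0.462  1.492 -0.447 -4.978] n 761 mad 1.07
[ 0.46178072  1.49220359 -0.4467835  -4.97791043] [ 0.50478373 -0.24114772  0.19159994] [-0.44573514  0.04436966  0.89406461]
fit [ 0.463 -3.721 -1.167 -3.63 ] n 17219 mad 0.39
[ 0.46250576 -3.72066515 -1.16680549 -3.63003835] [ 0.50358794 -0.24029977  0.19685326] [-0.44638038  0.04443071  0.8937396 ]
fit [ 0.451 -3.575 -1.489 -1.611] n 341 mad 1.16
[ 0.45057534 -3.57461032 -1.48855682 -1.61097332] [ 0.50011847 -0.23964663  0.19596086] [-0.43573355  0.04342327  0.89902764]
(array([  -3.8, -514.8,   68.4]), np.float64(-0.267))
```

>>> {"fn": "play_rows", "kwargs": {"plan": [[40,0,-6,0,1],[80,0,-7,0,1],[115,0,-7,0,1],[135,0,-6,0,1],[140,0,-2,0,1],[142,0,3,0,1],[143,0,7,0,1],[143,0,7,0,1]]}}

```text
time: 11.82
tool_pos: [0.4322, -0.2342, 0.156]
tool_rot: [-0.033, 0.709, -0.034, -0.704]
contact_force: [5.7, 0.6, -2.0]
gripper_width: 0.467
```

>>> {"fn": "play_rows", "kwargs": {"plan": [[0,0,0,0,1],[-5,0,-4,0,1],[-15,0,-6,0,1],[-40,0,-6,0,1],[-80,0,0,0,1],[-120,0,0,0,1],[-140,0,0,0,1],[-140,0,0,0,1]]}}

```text
time: 12.82
tool_pos: [0.4305, -0.2342, 0.296]
tool_rot: [-0.033, 0.707, -0.034, -0.705]
contact_force: [-0.2, -0.7, -1.9]
gripper_width: 0.463
```

```bash
python3 - <<'E'
from h import *
s=manip.state();print(s['tool_pos'],s['time'])
a,b=[cloud(grab(n,n+'6')) for n in('side','wrist')]
for C in(a,b): print(fit(C,s)[1:])
print(delta([.417,.285,.30],-1.399))
E
```

```text
[ 0.43046091 -0.23424006  0.29599733] 12.825
fit [ 0.534  1.253 -0.761 -5.596] n 773 mad 1.07
(array([ 0.50724844, -0.24098727,  0.19340839]), array([-0.50846165,  0.0500451 ,  0.85962913]))
fit [ 0.534 -3.943 -0.955 -3.837] n 18666 mad 0.4
(array([ 0.50556003, -0.24062222,  0.19863267]), array([-0.50885538,  0.05008231,  0.85939395]))
(array([  -6.6, -514.9,   61.7]), np.float64(-0.267))
```

>>> {"fn": "play_rows", "kwargs": {"plan": [[40,0,-6,0,1],[80,0,-7,0,1],[115,0,-7,0,1],[135,0,-7,0,1],[143,0,-8,0,1],[143,0,-11,0,1],[143,0,-14,0,1],[143,0,-14,0,1]]}}

```text
time: 13.92
tool_pos: [0.4432, -0.235, 0.1514]
tool_rot: [0.034, -0.705, 0.033, 0.707]
contact_force: [-4.2, 0.3, -3.3]
gripper_width: 0.462
```

>>> {"fn": "play_rows", "kwargs": {"plan": [[0,0,-2,0,1],[0,0,-3,0,1],[0,0,-3,0,1]]}}

```text
time: 14.3
tool_pos: [0.4467, -0.2353, 0.1513]
tool_rot: [0.034, -0.706, 0.034, 0.707]
contact_force: [-5.7, 1.8, -2.6]
gripper_width: 0.462
```

>>> {"fn": "play_rows", "kwargs": {"plan": [[0,0,5,0,1],[-10,0,8,0,1],[-30,0,8,0,1],[-60,0,8,0,1],[-100,0,8,0,1],[-140,0,8,0,1],[-146,0,8,0,1],[-146,0,8,0,1]]}}

```text
time: 15.3
tool_pos: [0.4391, -0.2346, 0.2976]
tool_rot: [-0.033, 0.707, -0.034, -0.706]
contact_force: [-0.1, -0.3, -2.5]
gripper_width: 0.465
```

```bash
python3 - <<'E'
from h import *
s=manip.state();print(s['tool_pos'],s['time'])
a,b=[cloud(grab(n,n+'7')) for n in('side','wrist')]
for C in(a,b): print(fit(C,s)[1:])
print(delta([.417,.285,.30],-1.399))
E
```

```text
[ 0.43906664 -0.23464705  0.29755986] 15.3
fit [ 0.512  1.716  0.022 -4.803] n 757 mad 1.13
(array([ 0.51222616, -0.24169985,  0.19287306]), array([-0.48856654,  0.04703255,  0.8712581 ]))
fit [ 0.505 -4.431 -0.702 -3.918] n 18064 mad 0.4
(array([ 0.5105184 , -0.24080733,  0.19851999]), array([-0.48221789,  0.04642819,  0.87482017]))
(array([  -3.7, -514.8,   70.6]), np.float64(-0.267))
```

>>> {"fn": "play_rows", "kwargs": {"plan": [[-2,-30,4,0,1],[-2,-85,12,0,1],[-2,-145,20,-0.05,1],[-2,-205,29,-0.1,1],[-2,-265,37,-0.15,1],[-2,-325,46,-0.2,1],[-2,-385,54,-0.25,1],[-2,-445,61,-0.267,1]]}}

```text
time: 16.4
tool_pos: [0.4193, 0.216, 0.2971]
tool_rot: [-0.061, -0.704, -0.061, 0.705]
contact_force: [1.7, -1.1, -1.8]
gripper_width: 0.461
```

>>> {"fn": "play_rows", "kwargs": {"plan": [[0,-35,-4,0,1],[0,-60,-8,0,1],[0,-67,-8,0,1],[0,-67,-8,0,1],[0,-67,-8,0,1]]}}

```text
time: 17.02
tool_pos: [0.4169, 0.2806, 0.2988]
tool_rot: [-0.06, -0.704, -0.06, 0.705]
contact_force: [-1.1, 0.2, -1.5]
gripper_width: 0.462
```

```bash
python3 - <<'E'
from h import *
s=manip.state();print(s['tool_pos'],s['time'],s['contact_force'])
np.set_printoptions(precision=4,suppress=True)
gs={n:grab(n,n+'8') for n in('side','wrist','top')}
O={}
for n,g in gs.items(): x,O[n],u=fit(cloud(g),s); print(n,O[n],u)
# pile plane from side depth too
for n,f in(('side','s1'),('top','top0'),('side8','side8')):
    C=cloud(load(f)); L=np.array([.4974,.299,.0961]); nn=np.array([-.4724,-.082,.8776])
    d=C-L; k=(abs(d@nn)<.012)&(abs(d[:,1])<.03)&(abs(d[:,0])<.022); P=d[k]
    q=least_squares(lambda y:P[:,:2]@y[:2]+y[2]-P[:,2],[.5,0,0],loss='cauchy',f_scale=.002).x
    m=np.array([-q[0],-q[1],1]);m/=np.linalg.norm(m); print(f,k.sum(),'offset along n mm',q[2]*m[2]*1e3,'tilt',np.arccos(m[2]))
print(O['side']-L, (O['side']-L)@nn)
print(delta([.417,.285,.226],-1.399))
E
```

```text
[0.4169462  0.28063561 0.29884429] 17.025 [-1.11355067  0.21003775 -1.53740212]
fit [ 0.505  0.399  0.008 -5.735] n 1947 mad 0.58
side [0.4893 0.2931 0.1949] [-0.4767 -0.0817  0.8753]
fit [ 0.507 -6.222  0.034 -4.488] n 18059 mad 0.4
wrist [0.4883 0.2928 0.2016] [-0.4779 -0.0819  0.8746]
fit [ 0.508 -0.371 -0.313 -5.829] n 588 mad 0.99
top [0.4897 0.2934 0.1959] [-0.4791 -0.0821  0.8739]
s1 537 offset along n mm -1.087516908240201 tilt 0.518968380528871
top0 386 offset along n mm 0.20403241252786808 tilt 0.5033450393754063
side8 545 offset along n mm -1.0600651581381555 tilt 0.518905873885628
[-0.0081 -0.0059  0.0988] 0.09100302220612858
(array([73.4, -4.2, -0.6]), np.float64(-0.001))
```

```bash
python3 - <<'E'
from h import *
g=load('side8'); n=np.array([-.4724,-.082,.8776])
uv=np.array([(233,404),(283,437),(278,498),(228,466)])/3+[229.8,199.8]
L=onplane(g,uv,np.array([.4974,.299,.0961])-.001*n,n); print(L.round(4),L.mean(0).round(4))
E
```

```text
[[0.5167 0.2667 0.1024]
 [0.4843 0.271  0.0853]
 [0.4769 0.3271 0.0865]
 [0.5076 0.3238 0.1028]] [0.4964 0.2972 0.0942]
```

>>> {"fn": "play_rows", "kwargs": {"plan": [[20,-2,0,0,1],[45,-4,1,0,1],[70,-4,1,0,1],[82,-4,1,0,1],[82,-4,1,0,1]]}}

```text
time: 17.8
tool_pos: [0.4145, 0.2849, 0.2157]
tool_rot: [-0.061, -0.704, -0.06, 0.705]
contact_force: [0.4, 0.0, -2.7]
gripper_width: 0.46
```

```bash
python3 - <<'E'
from h import *
s=manip.state();print(s['tool_pos'],s['time'],s['contact_force'])
for n in ('side','wrist'):
    g=grab(n,n+'9'); x,O,u=fit(cloud(g),s); print(n,O.round(4),u.round(3))
g=load('side9'); a=cv2.resize(g['img'][260:420,230:390,::-1],(560,560),interpolation=3); cv2.imwrite('pics/c5.png',a)
E
```

```text
[0.41450213 0.28490672 0.21568466] 17.8 [ 0.35093324  0.04494051 -2.69036505]
fit [ 0.505  0.495 -0.092 -5.837] n 1820 mad 0.62
side [0.4867 0.2974 0.1115] [-0.474 -0.082  0.877]
fit [ 0.509 -7.408 -0.211 -5.07 ] n 18087 mad 0.4
wrist [0.4864 0.2975 0.1196] [-0.478 -0.082  0.875]
```

View pics/c5.png

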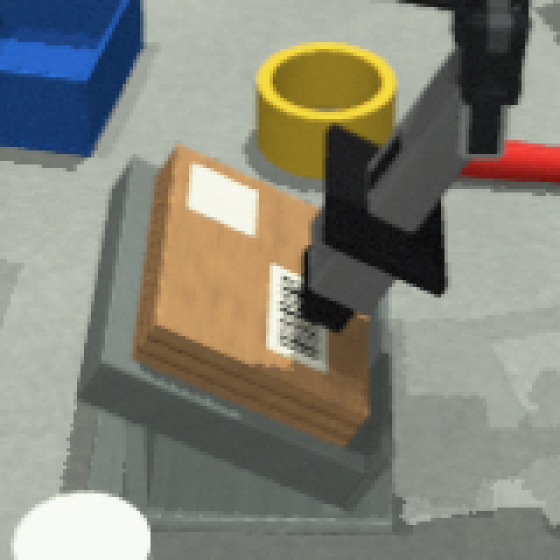

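>>> {"fn": "play_rows", "kwargs": {"plan": [[6,0,-3.5,0,1],[12,0,-7,0,1],[13,0,-7.5,0,1],[13,0,-7.5,0,1]]}}

```text
time: 18.4
tool_pos: [0.4226, 0.2866, 0.2041]
tool_rot: [-0.061, -0.704, -0.061, 0.705]
contact_force: [0.1, -0.4, -1.7]
gripper_width: 0.46
```

```bash
cat >> h.py <<'E'
def force(k=8):
    n=np.array([-.4724,-.082,.8776]); f=[]
    for _ in range(k): manip.grab_frame('wrist'); f.append(manip.state()['contact_force'])
    s=manip.state(); print('t',s['time'],'pos',s['tool_pos'].round(4),'F',np.mean(f,0).round(2),'std',np.std(f,0).round(2),'Fn',(np.mean(f,0)@n).round(2))
E
python3 -c "
from h import *
force()"
```

```text
t 18.8 pos [0.4226 0.2866 0.2044] F [-0.03  0.1  -1.93] std [0.47 0.44 0.33] Fn -1.69
```

>>> {"fn": "play_rows", "kwargs": {"plan": [[2,0,-1,0,1],[4,0,-2,0,1],[4,0,-2,0,1]]}}

```text
time: 19.18
tool_pos: [0.4245, 0.2869, 0.1999]
tool_rot: [-0.061, -0.704, -0.061, 0.705]
contact_force: [0.4, 0.0, -3.0]
gripper_width: 0.46
```

```bash
python3 -c "
from h import *
force()"
```

```text
t 19.575 pos [0.4246 0.287  0.2004] F [ 0.31 -0.05 -2.08] std [0.56 0.39 0.25] Fn -1.96
```

>>> {"fn": "play_rows", "kwargs": {"plan": [[1.5,0,-0.8,0,1],[3,0,-1.6,0,1],[3,0,-1.6,0,1]]}}

```text
time: 19.95
tool_pos: [0.4263, 0.2873, 0.1975]
tool_rot: [0.061, 0.705, 0.061, -0.704]
contact_force: [-0.9, -0.1, -0.2]
gripper_width: 0.46
```

```bash
python3 -c "
from h import *
force(7)"
```

```text
t 20.3 pos [0.4262 0.2873 0.1974] F [-0.8   0.14 -0.23] std [0.67 0.42 0.68] Fn 0.16
```

>>> {"fn": "play_rows", "kwargs": {"plan": [[1.5,0,-0.8,0,1],[3,0,-1.6,0,1],[3.5,0,-1.9,0,1],[3.5,0,-1.9,0,1]]}}

```text
time: 20.8
tool_pos: [0.4281, 0.2876, 0.194]
tool_rot: [0.061, 0.705, 0.061, -0.704]
contact_force: [-2.3, 0.0, 2.4]
gripper_width: 0.461
```

```bash
python3 - <<'E'
from h import *
force(8)
s=manip.state(); g=grab('side','side10'); x,O,u=fit(cloud(g),s); print(O.round(4),u.round(3))
b=g['img'][290:370,280:370,::-1]; cv2.imwrite('pics/c6.png',cv2.resize(b,(720,640)[:2] if 0 else (630,560),interpolation=3))
E
```

```text
t 21.2 pos [0.4281 0.2876 0.1939] F [-1.28 -0.1   1.64] std [0.55 0.5  0.45] Fn 2.05
fit [ 0.507  0.551 -0.243 -5.778] n 1796 mad 0.68
[0.5008 0.3005 0.09  ] [-0.479 -0.083  0.874]
```

View pics/c6.png

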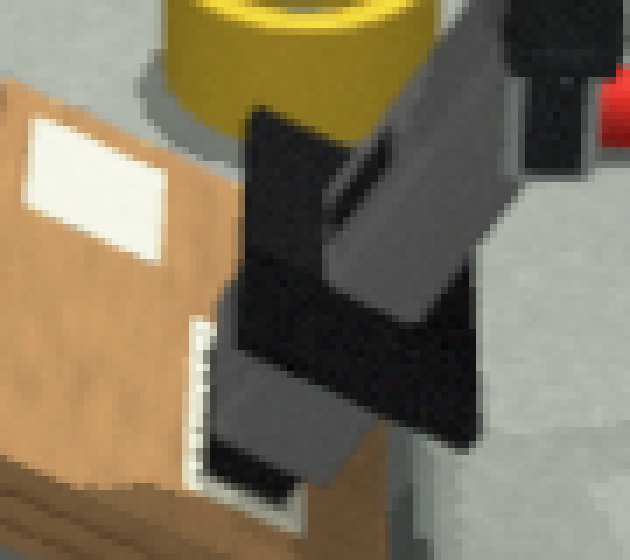

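>>> {"fn": "play_rows", "kwargs": {"plan": [[0,0,0,0,1],[0,0,0,0,1],[0,0,0,0,1],[0,0,0,0,1],[0,0,0,0,1],[0,0,0,0,1],[0,0,0,0,1],[0,0,0,0,1]]}}

```text
time: 22.25
tool_pos: [0.4281, 0.2876, 0.1939]
tool_rot: [0.061, 0.705, 0.061, -0.704]
contact_force: [-0.8, 1.0, 2.6]
gripper_width: 0.467
```

>>> {"fn": "play_rows", "kwargs": {"plan": [[0,0,0,0,1],[0,0,0,0,1],[0,0,0,0,1],[0,0,0,0,1],[0,0,0,0,1],[0,0,0,0,1],[0,0,0,0,1],[0,0,0,0,1]]}}

```text
time: 23.25
tool_pos: [0.4281, 0.2876, 0.1938]
tool_rot: [0.061, 0.705, 0.061, -0.704]
contact_force: [-0.9, -0.8, 1.7]
gripper_width: 0.461
```

```bash
python3 -c "
from h import *
force(10)"
```

```text
t 23.75 pos [0.428  0.2875 0.1938] F [-0.61  0.52  1.94] std [0.39 0.39 0.42] Fn 1.94
```

>>> {"fn": "play_rows", "kwargs": {"plan": [[-3,0,1.6,0,1],[-12,0,6.5,0,1],[-26,0,14,0,1],[-55,0,18,0,1],[-95,0,18,0,1],[-107,0,18,0,1],[-107,0,18,0,1]]}}

```text
time: 24.62
tool_pos: [0.4104, 0.2845, 0.3015]
tool_rot: [0.061, 0.705, 0.061, -0.704]
contact_force: [0.4, -0.4, -3.7]
gripper_width: 0.463
```

```bash
python3 -c "
from h import *
print(delta([.4421,-.2346,.2998],-1.667))"
```

```text
(array([  1.4, 516.9,  57.5]), np.float64(0.268))
```

>>> {"fn": "play_rows", "kwargs": {"plan": [[0,30,3,0,1],[0,90,10,0.05,1],[0,150,17,0.1,1],[0,210,23,0.15,1],[0,270,30,0.2,1],[0,330,37,0.25,1],[0,390,43,0.268,1],[0,450,50,0.268,1]]}}

```text
time: 25.62
tool_pos: [0.4369, -0.1691, 0.2983]
tool_rot: [0.035, -0.705, 0.034, 0.707]
contact_force: [0.6, 0.0, -2.2]
gripper_width: 0.46
```

>>> {"fn": "play_rows", "kwargs": {"plan": [[0,40,-5,0,1],[0,62,-10,0,1],[0,67,-10,0,1],[0,67,-10,0,1]]}}

```text
time: 26.12
tool_pos: [0.4415, -0.2342, 0.3001]
tool_rot: [0.034, -0.706, 0.033, 0.707]
contact_force: [-0.1, 0.1, -2.2]
gripper_width: 0.46
```

```bash
python3 -c "
from h import *
s=manip.state(); print(s['time'],s['tool_pos'],delta([.440,-.2346,.16],-1.667))
x,O,u=fit(cloud(grab('side','side11')),s); print(O,u)"
```

```text
26.125 [ 0.44145791 -0.23417571  0.30012459] (array([140.1,   0.7,   1.3]), np.float64(0.001))
fit [ 0.507  1.67  -0.502 -4.985] n 759 mad 1.03
[ 0.51406591 -0.24048492  0.19500507] [-0.48272759  0.04508064  0.87460952]
```

>>> {"fn": "play_rows", "kwargs": {"plan": [[30,0.5,2,0,1],[75,0.5,3,0,1],[110,0.5,3,0,1],[130,0.5,3,0,1],[139,0.5,3,0,1],[139,0.5,3,0,1]]}}

```text
time: 26.92
tool_pos: [0.4389, -0.2353, 0.1624]
tool_rot: [-0.034, 0.707, -0.034, -0.706]
contact_force: [0.2, 0.0, -2.1]
gripper_width: 0.457
```

>>> {"fn": "play_rows", "kwargs": {"plan": [[0,0,-6,0,1],[0,0,-12,0,1],[0,0,-18,0,1],[0,0,-24,0,1],[0,0,-30,0,1],[0,0,-30,0,1]]}}

```text
time: 27.68
tool_pos: [0.4682, -0.2388, 0.1639]
tool_rot: [0.034, -0.705, 0.034, 0.707]
contact_force: [-7.9, 0.9, 6.9]
gripper_width: 0.459
```

>>> {"fn": "play_rows", "kwargs": {"plan": [[0,0,-6,0,1],[1,0,-12,0,1],[2,0,-18,0,1],[4,0,-24,0,1],[6,0,-30,0,1],[8,0,-36,0,1],[8,0,-39,0,1],[8,0,-39,0,1]]}}

```text
time: 28.68
tool_pos: [0.5155, -0.244, 0.1716]
tool_rot: [-0.032, 0.714, -0.035, -0.699]
contact_force: [-8.8, 11.9, 49.7]
gripper_width: 0.458
```

```bash
python3 - <<'E'
from h import *
s=manip.state(); print(s['time'],s['tool_pos'],s['contact_force'])
for n in('side','wrist'): 
    x,O,u=fit(cloud(grab(n,n+'12')),s,th0=.05); print(O,u)
g=load('side12'); cv2.imwrite('pics/c7.png',cv2.resize(g['img'][130:280,280:440,::-1],(512,480),interpolation=3))
E
```

```text
28.675 [ 0.51545746 -0.24396775  0.17158505] [-8.75747435 11.88761462 49.67951192]
fit [-0.022 -3.814 -0.522  1.761] n 715 mad 1.08
[ 0.51310104 -0.24370426  0.05435578] [0.00133498 0.00402017 0.99999103]
fit [-0.019 -2.939 -1.946 -0.461] n 10203 mad 0.36
[ 0.51592186 -0.24254702  0.05352235] [-0.00192333  0.00433178  0.99998877]
```

View pics/c7.png

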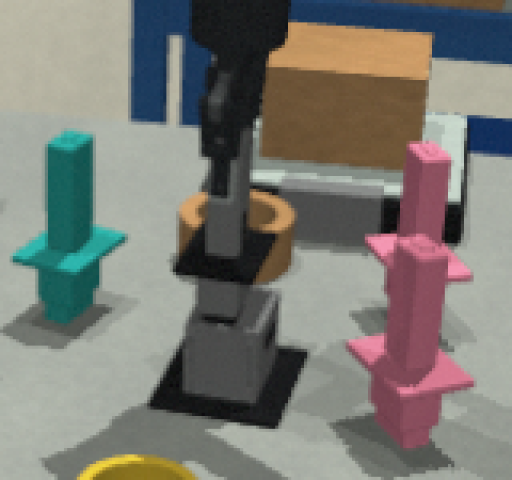

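>>> {"fn": "play_rows", "kwargs": {"plan": [[-15,0,2,0,1],[-22,0,6,0,1],[-22,0,12,0,1],[-22,0,12,0,1],[-22,0,12,0,1]]}}

```text
time: 29.4
tool_pos: [0.495, -0.2407, 0.1747]
tool_rot: [0.034, -0.706, 0.034, 0.706]
contact_force: [1.6, -1.1, -3.2]
gripper_width: 0.463
```

```bash
python3 - <<'E'
from h import *
s=manip.state(); print(s['time'],s['tool_pos'],s['contact_force'])
for n in('side','wrist','top'): 
    x,O,u=fit(cloud(grab(n,n+'13')),s,th0=.0); print(O,u)
print(delta(s['tool_pos'],-1.667))
E
```

```text
29.4 [ 0.49496831 -0.24070063  0.17468893] [ 1.58992665 -1.06695555 -3.16208002]
fit [-0.008 -3.7   -0.569  1.942] n 722 mad 1.08
[ 0.4919114  -0.23975807  0.05739531] [ 0.00850693 -0.0014608   0.99996275]
fit [-0.007 -2.887 -1.386 -0.56 ] n 10306 mad 0.35
[ 0.49455935 -0.23919319  0.05658063] [ 0.00794144 -0.0014061   0.99996748]
fit [-0.047 -3.943 -1.99  28.581] n 136 mad 1.44
[ 0.46007245 -0.23525123  0.05781099] [ 0.04751704 -0.005234    0.99885671]
(array([0.3, 0.1, 0. ]), np.float64(-0.0))
```

>>> {"fn": "play_rows", "kwargs": {"plan": [[0,-1,-9,0,1],[0,-1,-9,0,1],[5,-1,-9,0,1],[10,-1,-9,0,1],[15,-1,-9,0,1],[20,-1,-9,0,1],[20,-1,-9,0,1]]}}

```text
time: 30.42
tool_pos: [0.5039, -0.2404, 0.155]
tool_rot: [0.034, -0.706, 0.034, 0.707]
contact_force: [-0.0, 0.3, -2.0]
gripper_width: 0.463
```

Free descent so far; continuing.

>>> {"fn": "play_rows", "kwargs": {"plan": [[6,0,0,0,1],[12,0,0,0,1],[18,0,0,0,1],[22,0,0,0,1],[24,0,0,0,1],[24,0,0,0,1]]}}

```text
time: 31.18
tool_pos: [0.5042, -0.2406, 0.1317]
tool_rot: [0.034, -0.706, 0.034, 0.706]
contact_force: [-0.3, 0.7, -3.1]
gripper_width: 0.465
```

```bash
python3 - <<'E'
from h import *
s=manip.state(); print(s['time'],s['tool_pos'],s['contact_force'])
for n in('side','wrist'): 
    x,O,u=fit(cloud(grab(n,n+'14')),s,th0=.0); print(O,u)
E
```

```text
31.175 [ 0.50421273 -0.240629    0.13167072] [-0.25362918  0.68746288 -3.09231283]
fit [-0.015 -3.565 -0.835  1.534] n 556 mad 1.05
[ 0.50069034 -0.23943957  0.01425201] [ 0.01485696 -0.00152368  0.99988847]
fit [-0.011 -3.067 -1.18  -0.741] n 10689 mad 0.36
[ 0.50348799 -0.23936263  0.0137466 ] [ 0.01128328 -0.00117892  0.99993565]
```

>>> {"fn": "play_rows", "kwargs": {"plan": [[1,0,0,0,1],[2,0,0,0,1],[2,0,0,0,1],[2,0,0,0,-1],[2,0,0,0,-1],[2,0,0,0,-1],[2,0,0,0,-1],[2,0,0,0,-1]]}}

```text
time: 32.28
tool_pos: [0.5043, -0.2407, 0.1298]
tool_rot: [-0.034, 0.706, -0.034, -0.706]
contact_force: [0.8, -0.3, 0.2]
gripper_width: 0.999
```

>>> {"fn": "play_rows", "kwargs": {"plan": [[0,0,0,0,-1],[-5,0,0,0,-1],[-20,0,0,0,-1],[-50,0,0,0,-1],[-90,0,0,0,-1],[-130,0,0,0,-1],[-150,0,0,0,-1],[-150,0,0,0,-1]]}}

```text
time: 33.28
tool_pos: [0.505, -0.2411, 0.282]
tool_rot: [-0.033, 0.708, -0.035, -0.705]
contact_force: [0.4, 0.8, -0.7]
gripper_width: 1.002
```

```bash
python3 - <<'E'
from h import *
s=manip.state(); print(s['time'],s['tool_pos'],s['contact_force'],s['gripper_width'])
gs={n:grab(n,n+'15') for n in('side','wrist','top')}
# collar top / handle top heights
T=cloud(gs['top']); k=(np.hypot(T[:,0]-.503,T[:,1]+.238)<.012); z=T[k,2]; print('handle top z (top)',np.percentile(z,[50,80]))
im=gs['side']['img'][130:280,280:440,::-1]; b=gs['side']['img'][180:420,150:400,::-1]
cv2.imwrite('pics/c8.png',np.hstack([cv2.resize(im,(420,394),interpolation=3),cv2.resize(b,(380,394),interpolation=3)]))
st=dict(s); st['tool_pos']=np.array([.504,-.2406,.1305])
for n in('side','wrist'): x,O,u=fit(cloud(gs[n]),st,th0=0.); print(n,O,u)
E
```

```text
33.275 [ 0.50498212 -0.24112699  0.28203331] [ 0.3957909   0.81969519 -0.67929715] 1.0017799399585778
handle top z (top) [0.59732358 0.59841814]
fit [-0.006 -2.949 -0.523  2.081] n 547 mad 1.06
side [ 0.50157483 -0.24005271  0.01244131] [0.00236538 0.00157134 0.99999597]
fit [-0.003 -2.124 -0.897 -0.68 ] n 3813 mad 0.44
wrist [ 0.50473193 -0.23998318  0.01162489] [-2.81999942e-04  1.82691807e-03  9.99998291e-01]
```

View pics/c8.png

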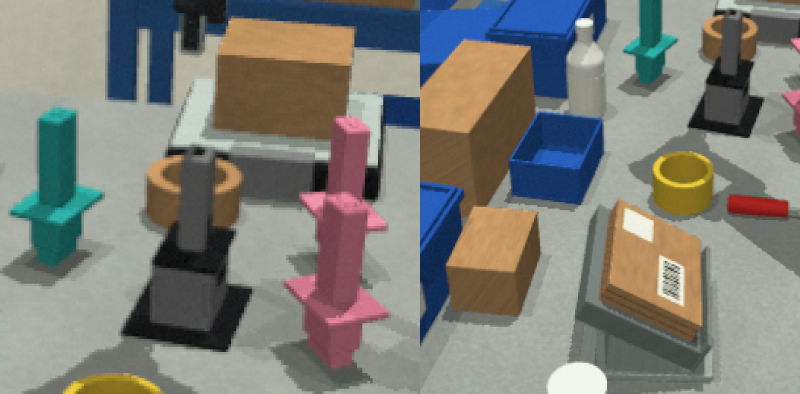

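Scanner is home (origin at z ≈ 12 mm, upright), the collar is on the rim, the pile and bystanders look unmoved, and the gripper is clear.

```bash
python3 -c "
from plant import manip
print(manip.job_done())"
```

```text
the job is handed in; nothing more can be done
None
```

The scanner read the label and is back in its cradle, released and fully home. I handed the job in at about 33 s.

- **Tilting:** the arm can only point straight down, so I tilted the scanner in the grip by levering it against the cradle's well. It took three corrections: the tilt read 0.45, then 0.46, then 0.53, and finally about 0.507 rad. The pile measured 0.50 rad from the top camera and 0.52 from the side camera.
- **Reading:** the nose sat about 2 mm from the label's centre, with its wide side along the label. I held it for about 2.9 s at about 3.9 N. The force puts the nose about 6.5–7 mm in and the travel about 6 mm in, so slightly past half at most.
- **Return:** while I levered the scanner upright, its head rested on the cradle rim and the wrist force reached about 50 N, under the 120 N limit. I lifted it off, re-centred it, and lowered it freely.
- **Last checks:** the side and wrist cameras put the scanner upright with its origin about 12 mm above the table, which is the home height. The collar is on the rim, the gripper is open and clear, and the other things in the final side view look unmoved.
- **Failed or disagreeing checks:**
    - My last handle-height check from the top camera was blocked by the arm and gave no result.
    - The wrist camera put the scanner up to 8 mm higher than the side camera while it was tilted. For the height I used the side and top cameras and the felt contact.

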